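# Set out the peg basket on the swing tray

## Task

First lift the round lid off the swing tray and lay it flat on the cork mat. Then pull up the spring plunger, swing the arm round until the pointer on its far rim stands at the tall stud, and let the plunger snap fully home in the hole there. Last, set the peg basket gently and upright in the tray, keeping it upright on the way, and leave everything else on the slab where it is.

Things in the scene. Friction and masses are not known exactly. Their poses are not given: they have to be found in the camera images.
- lid_grip (a point): Loose round aluminium lid, 100 mm across, 9 mm thick, about 120 g, with an upright black knob 22 mm across; it starts lying in the tray. The point is the middle of the knob's grip on the lid's axis, 32 mm above the flat underside; the knob spans 18 to 46 mm above the underside. z is the lid's up axis.
- mat_top (a point): Square cork mat, 130 x 130 x 4 mm, fixed on the slab, the place for the lid. The point is the centre of its top face.
- pivot (a point): Low swing stand bolted to the slab: aluminium index plate 300 mm across, top 44 mm above the slab, with a grey three-limbed arm (top 62 mm up) on an upright pivot: plunger on the robot's side, pointer opposite on the far rim, white tray a quarter turn counter-clockwise (from above) from the pointer. The point is on the pivot axis 62 mm up; a steel boss 24 mm across rises there to 72 mm.
- swing: The arm that turns plunger, pointer and tray together about the upright pivot; origin on the pivot axis at slab level, x to the pointer, y to the tray, -x to the plunger. The plate has five holes 20 degrees apart: the starting one and two either side of it. It turns easily (0.05 N m friction), stays where left, and has about 0.02 rad play with the pin in a hole.
- plunger (a joint): Lift of the spring plunger, m: 0 fully home in a hole, 0.016 upper stop. Its round-nosed 10 mm pin reaches 10 mm into a 14 mm hole: clear of the plate above 0.010; between holes it rests on the plate at about 0.010. Spring 4 N at home, 8 N at the stop; let go over a hole it snaps down by itself.
- plunger_grip (a point): Middle of the plunger's round black knob, 30 mm across, 32 mm tall, axis upright, 110 mm from the pivot axis on the robot's side; at home 104 mm above the slab. Grip its sides from above, lift to pull, carry it round the pivot to turn the arm. A 26 mm steel collar below it ends 28 mm below this point when home.
- pointer_tip (a point): Tip of the pointer on the far side of the swing arm, opposite the plunger, 127 mm from the pivot axis, 56 mm above the slab.
- tall_stud (a point): The one tall steel stud (14 mm across, 55 mm high) of four on the plate's far rim; the other three are 10 mm high. They stand 141 mm from the pivot axis, one for each hole but the starting one (-40, -20, +20, +40 degrees); which is tall varies. In the right hole the pointer tip is 14 mm from this stud's axis. The point is on that axis, 56 mm above the slab.
- tray_in (a point): White round tray at the end of the swing arm, 155 mm from the pivot axis, 150 mm across outside, inside 132 mm across at its floor; the rim rises 12 mm above the floor. The point is the centre of its floor, 68 mm above the slab.
- basket_grip (a point): Loose green peg basket, round, 90 mm across at the base, 114 mm at the rim, 71 mm high, about 250 g, starting on the slab left of the stand. The point is the middle of its fixed bail handle's straight top bar, 12 mm thick, 125 mm above its underside; the bar runs 64 mm along this frame's y: close the fingers along x. z is the basket's up axis.
- basket_base (a point): Centre of the peg basket's underside, right below the middle of its handle.
- basket: The peg basket as a body; origin at the centre of its underside.
- lid: The lid as a body; origin at the centre of its underside.
- jar: Bystander, loose, not needed: the glass jar with a steel lid, 68 mm across, 85 mm high; origin at its underside.
- soapdish: Bystander, loose, not needed: the round white soap dish with a bar of soap, 100 mm across, 23 mm high; origin at its underside.
Mind the look-alikes: they are no part of the job. What is shaped like the basket but purple or yellow is not meant.

How it is judged:
By the outcome, as a careful person would: the job done as asked, in the order asked, and still so for the second after the job is handed in, with the robot touching nothing.
It also fails if it takes over 61 s, if anything falls off the work surface, if the arm or the gripper's body presses on something with over 40 N, if the wrist force passes 120 N, or if a joint passes its speed limit or range.

## Robot

A 6-joint arm with a two-finger parallel gripper is mounted at the origin on the work surface. World frame = base frame: x ahead of the robot, y to its left, z up, the work surface at z = 0. Lengths are in m, angles in rad, forces in N, time in s.
With the tool pointing down it reaches from about 0.35 to 0.85 m from the base axis. Payload 8.1 kg.
Tool frame: the origin (TCP) lies between the finger pads; the fingertips stand 8 mm ahead of it and the grasp point (between the pads) lies 11 mm behind it (robot.tip_reach is the y of the fingertips in the tool frame, in m); y points along the fingers, z is the direction in which the jaws open and shut, and the axes are right-handed (so a half turn about y gives the same grasp; the last joint's range is limited). The gripper opens to 93 mm and grips with 3 to 60 N. Pads are 15 mm wide; open, the fingers measure 128 mm over their backs; the gripper's body (75 mm by 188 mm) begins 65 mm behind the grasp point.
Start: joints at [1.116, 0.13, 1.488, -0, 1.523, -0.085], TCP at [0.217, 0.559, 0.227] pointing down, gripper open.
Joint ranges: [-2.96, 2.96], [-0.89, 2.26], [0.02, 2.5], [-1.34, 4.48], [0, 2.73], [-2.66, 2.66]. Speed limits (rad/s): [2.39, 2.39, 2.79, 3.14, 3.14, 3.14].

## Interface

Orientations are given as a rotation vector (axis times angle).
In Python, from plant import robot gives the robot as it stands.
- The arm moves only by the tool carry_out, never from a script. Its argument "increments" is a list of rows, each an object with "linear": the shift along the tool's x, y, z in m, a list of three; "yaw": the turn about the tool's y in rad. A call has 1 to 5 rows; each row is the pose to reach, as a shift and turn from the pose measured when the call began, along the tool's axes at that moment; what a row does not reach only later rows make up. A row lasts 1/8 s, in which the tool goes at most 62.5 mm and 10.7 degrees, less where a joint would pass 70% of its speed; a pose out of reach is approached as far as the arm can. A call with a gripper value outside its range is refused whole. "gripper" is the opening, from 0 (shut) to 1 (fully open), set as the call begins (left out, the last holds). The fingers move at their own pace and stop on an object; "newtons" is the grip in N (left out, the last holds). Time passes only in rows, so rows that repeat a pose let the fingers close. It gives the time, the measured TCP pose, the force and the opening at its end, in the units of the state.
- robot.read_state(): the state, without advancing time (a new reading comes with each control period).
- robot.read_camera(name): name is "scene" or "top" or "wrist"; returns the picture (400x640x3 uint8, blue, green, red); there is no depth.
- robot.camera_params(name): a dict with "fov_y" (degrees; the focal length in pixels is half the picture's height over the tangent of half this angle, whatever the lens; pixels are square), "cx", "cy" (the principal point, pixels), "R" (3x3) and "t" (3): a world point X has camera coordinates R X + t. Camera axes: x right, y down, z forward; pixel columns grow to the right and rows downward; lengths in m; the calibration is good to about 2 mm. A picture is of the moment at which its call begins: read the wrist's pose just before it. camera_params takes no time and is no camera call; for the wrist camera it gives the pose at the moment of the call.
- robot.close_job(): hands the job in, once; it reports no verdict.
The state is a dict: "t": time; "q": joint angles; "dq": joint speeds; "joint_torque": joint torques, N m; "tool_pos": TCP position; "orientation": TCP orientation; "force": force on the tool from outside, world axes, zero at the start; "wrist_torque": the same for the moment, N m; "opening": finger opening in m.
Only numpy, scipy, OpenCV 4.12 (cv2) and the standard library are available. Lean on these libraries where they do the work, as an engineer would, in place of code of your own. Each camera call takes 0.05 s, during which the arm holds its last target.

## Working session

There is one attempt and no reset: what is moved stays moved. The work goes in short steps, Python scripts to look and compute and a tool call to move; the robot and the scene stay as the last step left them, time stands still between calls to the robot, and variables do not carry over. Pictures are saved under pics/ and viewed, and the job is handed in when it is done.

Besides the shell and the picture viewer there is one more tool, called in YAML: its name, and indented under it one key for each argument. carry_out: Moves the arm, as the interface text tells. Its arguments: {"type":"object","properties":{"increments":{"type":"array","items":{"type":"object","properties":{"linear":{"type":"array","items":{"type":"number"}},"yaw":{"type":"number"}}}},"gripper":{"type":"number"},"newtons":{"type":"number"}},"required":["increments"]}

```bash
ls; mkdir -p pics
python3 - <<'E'
from plant import robot
import cv2
s=robot.read_state(); print({k:(v if not hasattr(v,'round') else v) for k,v in s.items()})
for n in ("scene","top","wrist"):
    p=robot.camera_params(n); print(n,p)
    cv2.imwrite(f"pics/{n}0.png",robot.read_camera(n))
print(robot.tip_reach)
E
```

```text
pics
{'t': 0.0, 'q': array([ 1.11555570e+00,  1.31174582e-01,  1.48927489e+00, -2.37924920e-06,
        1.52302029e+00, -8.54281091e-02]), 'dq': array([-0.00078053, -0.0003309 , -0.00089679,  0.00065449,  0.00134473,
       -0.00115575]), 'joint_torque': array([-8.89491657e-04, -5.59874761e+01, -4.91732454e+01,  7.68500171e-02,
        3.63441033e-02, -1.38189739e-04]), 'tool_pos': array([0.21661094, 0.55892978, 0.22558185]), 'orientation': array([-1.55306604,  0.29061646, -0.28982877]), 'force': array([-0.0297613 , -0.37894071,  1.0011213 ]), 'wrist_torque': array([-0.00641835,  0.00412317,  0.01539485]), 'opening': 0.09358050656591929}
scene {'fov_y': 42.24851932841633, 'cx': 319.61515021277046, 'cy': 199.32178212123605, 'R': array([[-0.81020074,  0.58588969,  0.01755083],
       [ 0.46549984,  0.66133807, -0.58816822],
       [-0.35620873, -0.46836442, -0.80854815]]), 't': array([ 0.42319418, -0.20767183,  1.55095333])}
top {'fov_y': 43.06096584649726, 'cx': 320.4310838258258, 'cy': 206.70939959732948, 'R': array([[-0.00405511, -0.99991931, -0.01203881],
       [-0.99562942,  0.00516042, -0.09324925],
       [ 0.09330385,  0.01160806, -0.99557001]]), 't': array([0.05357055, 0.5481548 , 1.35160402])}
wrist {'fov_y': 66.0130915302946, 'cx': 320.1770349629941, 'cy': 190.8092840950901, 'R': array([[ 0.36094656,  0.93258577, -0.00116754],
       [ 0.90215477, -0.34885084,  0.25381066],
       [ 0.23629291, -0.09266539, -0.96725322]]), 't': array([-0.59964876, -0.02972984,  0.38928087])}
0.008
```

View pics/scene0.png

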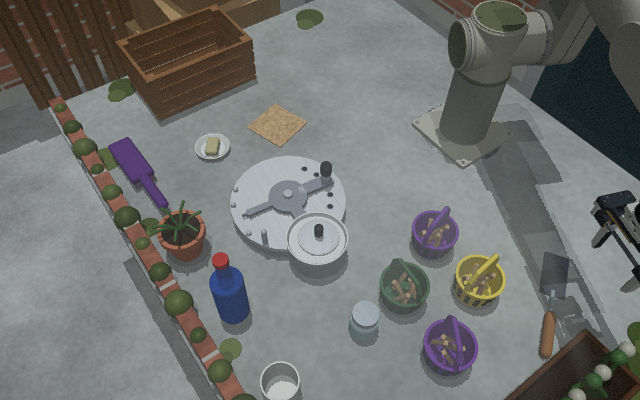

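View pics/top0.png

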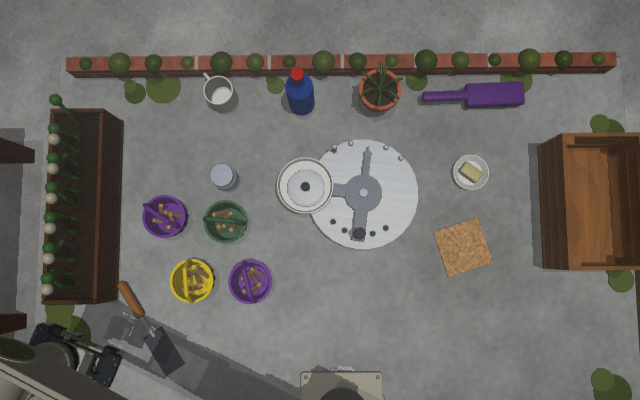

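View pics/wrist0.png

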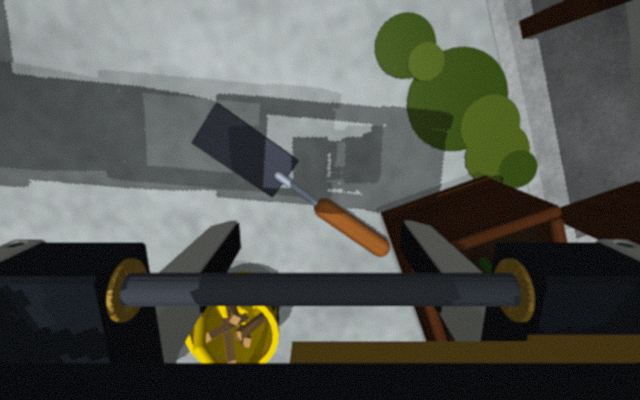

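Run:
```python
import cv2
a=cv2.imread('pics/top0.png')[120:270,180:440]; cv2.imwrite('pics/topz.png',cv2.resize(a,None,fx=3,fy=3,interpolation=2))
a=cv2.imread('pics/scene0.png')[140:300,210:370]; cv2.imwrite('pics/scz.png',cv2.resize(a,None,fx=3.7,fy=3.7,interpolation=2))
```

```text
(no output)
```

View pics/topz.png

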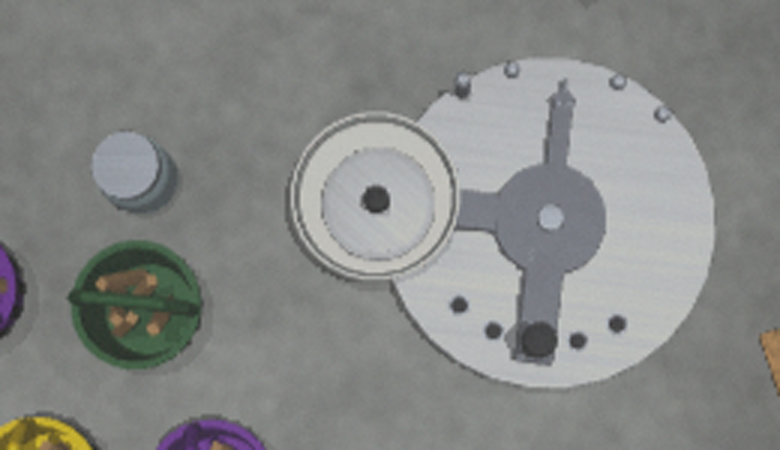

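View pics/scz.png

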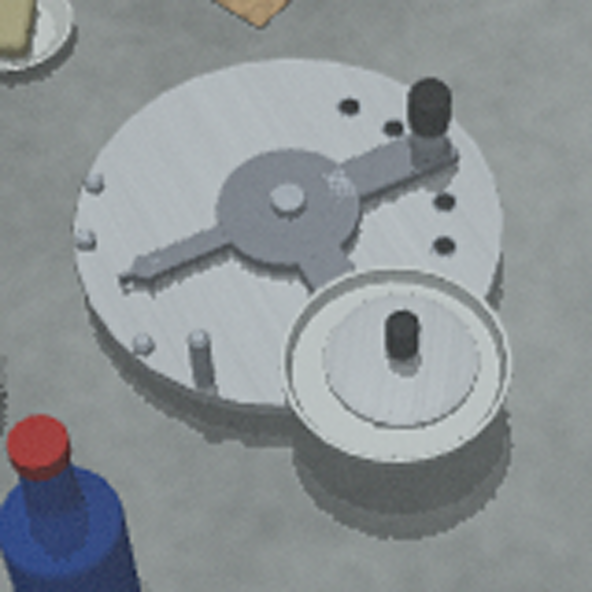

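```bash
cat > h.py <<'E'
import numpy as np, json
from plant import robot
from scipy.spatial.transform import Rotation as Ro
def K(p): 
    f=200/np.tan(np.radians(p['fov_y']/2)); return f
def ray(n,u,v,p=None):
    p=p or robot.camera_params(n); f=K(p)
    R=np.array(p['R']);t=np.array(p['t'])
    d=R.T@np.array([(u-p['cx'])/f,(v-p['cy'])/f,1]); return -R.T@t,d
def atz(n,u,v,z,p=None):
    c,d=ray(n,u,v,p); return c+d*(z-c[2])/d[2]
def proj(n,X,p=None):
    p=p or robot.camera_params(n); f=K(p); c=np.array(p['R'])@X+np.array(p['t']); return np.array([f*c[0]/c[2]+p['cx'],f*c[1]/c[2]+p['cy']])
E
python3 - <<'E'
from h import *
np.set_printoptions(precision=4,suppress=True)
T=lambda u,v,z:atz('top',180+u/3,120+v/3,z)
S=lambda u,v,z:atz('scene',210+u/3.7,140+v/3.7,z)
for n,a,b,z in [('boss',(551,217),(289,197),.072),('plung',(539,336),(430,92),.120),('lid',(376,199),(403,322),.114),('stud',(462,79),(199,340),.099),('ptr',(561,84),(126,282),.06),('hole+40far',(617,324),(349,106),.044),('hole-40',(459,304),(445,246),.044)]:
    print(n,T(*a,z),S(*b,z))
print('basket',T(136,302,.131),'e1',T(73,297,.131),'e2',T(199,309,.131), 'S',atz('scene',403,279,.131))
print('jar',T(125,165,.085),atz('scene',366,308,.085))
print('mat',[atz('top',*x,.004)[:2] for x in [(478,218),(492,262),(447,276),(434,233)]])
print('mat',[atz('scene',*x,.004)[:2] for x in [(275,106),(306,125),(280,145),(248,125)]])
for c in ('top',):
  for n,u,v,z in[('purp',164,216,.07),('purp2',250,282,.07),('yel',192,281,.07),('soap',470,172,.02)]: print(n,atz(c,u,v,z))
print(Ro.from_rotvec(robot.read_state()['orientation']).as_matrix())
E
```

```text
boss [ 0.5815 -0.0634  0.072 ] [ 0.5825 -0.0552  0.072 ]
plung [ 0.4751 -0.0486  0.12  ] [ 0.4729 -0.0435  0.12  ]
lid [0.5926 0.0884 0.114 ] [0.5948 0.0941 0.114 ]
stud [0.6991 0.0143 0.099 ] [0.7022 0.023  0.099 ]
ptr [ 0.7023 -0.0746  0.06  ] [ 0.7064 -0.0666  0.06  ]
hole+40far [ 0.4888 -0.1229  0.044 ] [ 0.4898 -0.1167  0.044 ]
hole-40 [0.5073 0.0174 0.044 ] [0.507 0.024 0.044]
basket [0.5046 0.2885 0.131 ] e1 [0.5091 0.3414 0.131 ] e2 [0.4985 0.2357 0.131 ] S [0.5319 0.3141 0.131 ]
jar [0.6277 0.309  0.085 ] [0.6221 0.3063 0.085 ]
mat [array([ 0.5171, -0.3811]), array([ 0.3969, -0.4151]), array([ 0.3595, -0.292 ]), array([ 0.4765, -0.2596])]
mat [array([ 0.4027, -0.3997]), array([ 0.3708, -0.2791]), array([ 0.4783, -0.2567]), array([ 0.5125, -0.3779])]
purp [0.5218 0.4629 0.07  ]
purp2 [0.3487 0.2343 0.07  ]
yel [0.3518 0.3856 0.07  ]
soap [ 0.6422 -0.3587  0.02  ]
[[ 0.9324 -0.0007  0.3615]
 [-0.3615 -0.0013  0.9324]
 [-0.0001 -1.     -0.0014]]
```

```bash
cat >> h.py <<'E'
np.set_printoptions(precision=4,suppress=True)
def pose():
    s=robot.read_state(); return np.array(s['tool_pos']),Ro.from_rotvec(s['orientation']).as_matrix(),s
def head(R): return np.degrees(np.arctan2(R[1,2],R[0,2]))
def inc(X,h=None):
    "increment to reach world X with jaw heading h deg"
    p,R,s=pose(); l=R.T@(np.array(X)-p)
    y=0 if h is None else -np.radians((h-head(R)+90)%180-90)
    print('t',round(s['t'],2),'pos',p,'head',round(head(R),1),'F',s['force'],'open',s['opening'],'q',s['q']); print('INC',l,'yaw',y,'rows',np.linalg.norm(l)/.0625,abs(np.degrees(y))/10.7)
def camtool():
    p,R,s=pose(); c=robot.camera_params('wrist'); Rc=np.array(c['R']); 
    return R.T@(-Rc.T@np.array(c['t'])-p), R.T@Rc.T
E
python3 - <<'E'
from h import *
print(camtool()); inc((.594,.091,.2256),60)
print(proj('top',np.zeros(3)),proj('scene',np.zeros(3)))
E
```

```text
(array([-0.0703, -0.1577,  0.0003]), array([[-0.0006,  0.9672,  0.254 ],
       [-0.0005, -0.254 ,  0.9672],
       [ 1.    ,  0.0004,  0.0006]]))
t 0.15 pos [0.2167 0.5591 0.2258] head 68.8 F [ 0.4996 -0.3922 -0.8024] open 0.09305270740670601 q [ 1.1156  0.131   1.489   0.      1.523  -0.0854]
INC [ 0.521   0.0006 -0.3   ] yaw 0.15376019647848083 rows 9.6194805237576 0.8233467584410519
[340.5235 412.3027] [460.864  130.0075]
```

carry_out:
  increments:
    - {"linear":[0.052,0,-0.03],"yaw":0.03}
    - {"linear":[0.104,0,-0.06],"yaw":0.06}
    - {"linear":[0.156,0,-0.09],"yaw":0.09}
    - {"linear":[0.208,0,-0.12],"yaw":0.12}
    - {"linear":[0.26,0,-0.15],"yaw":0.15}

```text
t: 0.78
tool_pos: [0.4056, 0.3236, 0.2259]
orientation: [-1.533, 0.408, -0.408]
force: [0.0, -0.4, 0.3]
opening: 0.0928
```

Run:
```python
from h import *
inc((.594,.091,.2256),60)
```

```text
t 0.78 pos [0.4056 0.3236 0.2259] head 60.2 F [ 0.0367 -0.4151  0.2756] open 0.09283991343311601 q [ 0.575  -0.0885  1.7115 -0.0007  1.5197 -0.4752]
INC [ 0.2791  0.0005 -0.1081] yaw 0.0030593264622639556 rows 4.7883312778909275 0.01638191536826297
```

carry_out:
  increments:
    - {"linear":[0.056,0,-0.022]}
    - {"linear":[0.112,0,-0.044]}
    - {"linear":[0.168,0,-0.066]}
    - {"linear":[0.224,0,-0.087]}
    - {"linear":[0.279,0,-0.108]}

```text
$.increments[0]: bad value
```

Run:
```python
from h import *
import cv2
p=robot.camera_params('wrist')
cv2.imwrite('pics/w1.png',robot.read_camera('wrist'))
inc((.594,.091,.2256),60)
for X in [(.594,.091,.114),(.594,.091,.077)]: print(proj('wrist',np.array(X),p))
import pickle; pickle.dump(p,open('w1.pkl','wb'))
```

```text
t 0.82 pos [0.4099 0.3181 0.2258] head 59.9 F [ 3.1251 -2.7363 -0.3667] open 0.09290743846661884 q [ 0.5648 -0.0882  1.7114 -0.005   1.5196 -0.4796]
INC [ 0.2733  0.0017 -0.1039] yaw -0.0025486353642150744 rows 4.678284041001563 0.013647294381991698
[224.6184 428.1829]
[233.5214 398.6269]
```

View pics/w1.png

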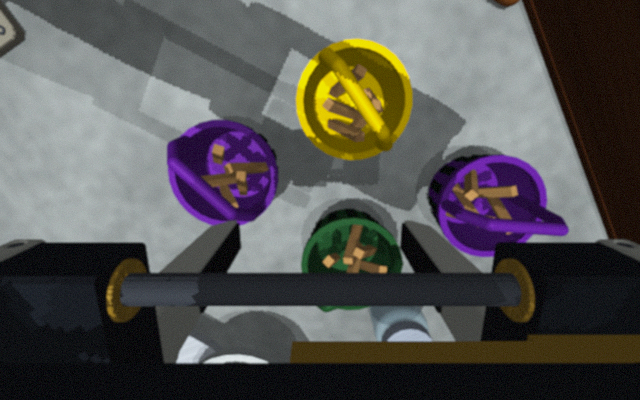

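carry_out:
  increments:
    - {"linear":[0.055,0,-0.021],"yaw":0}
    - {"linear":[0.11,0,-0.042],"yaw":0}
    - {"linear":[0.164,0,-0.062],"yaw":0}
    - {"linear":[0.22,0,-0.083],"yaw":0}
    - {"linear":[0.273,0,-0.104],"yaw":0}

```text
t: 1.45
tool_pos: [0.5946, 0.0896, 0.2269]
orientation: [-1.535, 0.411, -0.415]
force: [0.8, 0.1, -0.8]
opening: 0.0927
```

Run:
```python
from h import *
import cv2
p=robot.camera_params('wrist')
cv2.imwrite('pics/w2.png',robot.read_camera('wrist'))
inc((.594,.091,.2256),60)
for X in [(.594,.091,.114),(.594,.091,.077)]: print(proj('wrist',np.array(X),p))
import pickle; pickle.dump(p,open('w2.pkl','wb'))
```

```text
t 1.5 pos [0.5975 0.0837 0.2265] head 59.6 F [-2.5454 -5.2009  0.6615] open 0.09280273505283282 q [ 0.0593  0.1378  1.4804 -0.0083  1.521  -0.9812]
INC [-0.0067  0.0008  0.0045] yaw -0.006268429695840555 rows 0.13050611462781403 0.03356584726599422
[321.1323 188.3687]
[321.1279 179.3376]
```

View pics/w2.png

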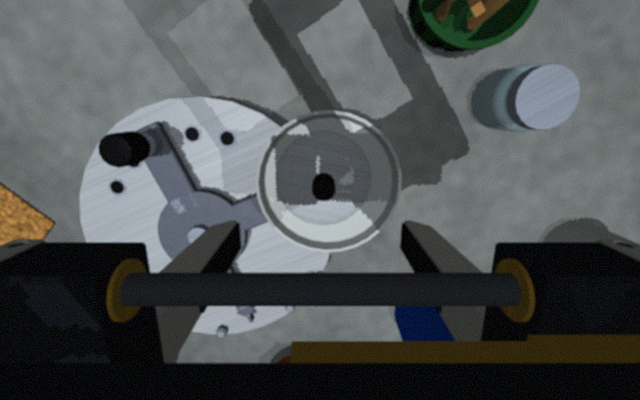

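Run:
```python
from h import *
import cv2,pickle
p=pickle.load(open('w2.pkl','rb'))
print('lid',atz('wrist',323.5,185,.114,p),'boss',atz('wrist',198,237,.072,p),'plung',atz('wrist',117,150,.12,p),'tray',atz('wrist',329,179,.08,p))
L=atz('wrist',323.5,185,.114,p)
inc((L[0],L[1],.091),60)
```

```text
lid [0.5924 0.0944 0.114 ] boss [ 0.5834 -0.0587  0.072 ] plung [ 0.4752 -0.043   0.12  ] tray [0.5971 0.0984 0.08  ]
t 1.5 pos [0.5975 0.0837 0.2265] head 59.6 F [-2.5454 -5.2009  0.6615] open 0.09280273505283282 q [ 0.0593  0.1378  1.4804 -0.0083  1.521  -0.9812]
INC [-0.0108  0.1354  0.0074] yaw -0.006268429695840555 rows 2.176351137069403 0.03356584726599422
```

carry_out:
  increments:
    - {"linear":[-0.011,0.03,0.007],"yaw":0}
    - {"linear":[-0.011,0.07,0.007],"yaw":0}
    - {"linear":[-0.011,0.1,0.007],"yaw":0}
    - {"linear":[-0.011,0.1,0.007],"yaw":0}

```text
t: 2.0
tool_pos: [0.5893, 0.0945, 0.1229]
orientation: [-1.54, 0.417, -0.415]
force: [-0.8, 0.5, -0.1]
opening: 0.093
```

Run:
```python
from h import *
import cv2,pickle
p=robot.camera_params('wrist'); pickle.dump(p,open('w3.pkl','wb'))
cv2.imwrite('pics/w3.png',robot.read_camera('wrist'))
inc((.5925,.0935,.091),60)
print(proj('wrist',np.array([.5925,.0935,.114]),p))
```

```text
t 2.05 pos [0.5908 0.0946 0.1254] head 59.6 F [ 0.374  -0.8543 -0.1766] open 0.09285966544284043 q [ 0.0783  0.1952  1.6042 -0.0086  1.343  -0.9609]
INC [0.0019 0.0344 0.0001] yaw -0.0061314323783553636 rows 0.5511203135545087 0.03283226146258158
[320.9588 240.4073]
```

View pics/w3.png

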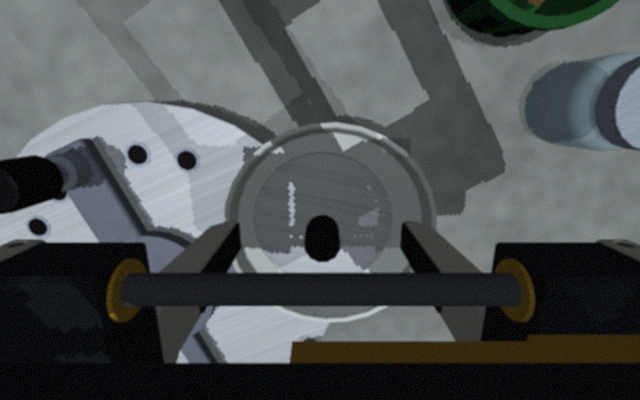

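carry_out:
  increments:
    - {"linear":[0.002,0.02,0],"yaw":0}
    - {"linear":[0.002,0.034,0],"yaw":0}
    - {"linear":[0.002,0.034,0],"yaw":0}

```text
t: 2.42
tool_pos: [0.5913, 0.0932, 0.0896]
orientation: [-1.54, 0.416, -0.415]
force: [-0.2, 0.5, -0.3]
opening: 0.0928
```

carry_out:
  increments:
    - {"linear":[0,0,0],"yaw":0}
    - {"linear":[0,0,0],"yaw":0}
    - {"linear":[0,0,0],"yaw":0}
    - {"linear":[0,0,0],"yaw":0}
  gripper: 0
  newtons: 25

```text
t: 2.92
tool_pos: [0.5916, 0.0933, 0.09]
orientation: [-1.539, 0.416, -0.416]
force: [-0.3, -0.8, 0.2]
opening: 0.0576
```

carry_out:
  increments:
    - {"linear":[0,0,0],"yaw":0}
    - {"linear":[0,0,0],"yaw":0}
    - {"linear":[0,0,0],"yaw":0}
    - {"linear":[0,0,0],"yaw":0}
    - {"linear":[0,0,0],"yaw":0}

```text
t: 3.55
tool_pos: [0.5916, 0.0933, 0.09]
orientation: [-1.539, 0.416, -0.416]
force: [0.0, -0.1, 0.6]
opening: 0.0217
```

carry_out:
  increments:
    - {"linear":[0,-0.02,0],"yaw":0}
    - {"linear":[0,-0.06,0],"yaw":0}
    - {"linear":[0,-0.1,0],"yaw":0}
    - {"linear":[0,-0.12,0],"yaw":0}

```text
t: 4.05
tool_pos: [0.5932, 0.0944, 0.2142]
orientation: [-1.538, 0.412, -0.419]
force: [0.8, 0.5, -0.4]
opening: 0.0216
```

Run:
```python
from h import *
inc((.4385,-.332,.21),60)
```

```text
t 4.05 pos [0.5932 0.0944 0.2142] head 59.6 F [ 0.7656  0.5451 -0.4253] open 0.021606549811303576 q [ 0.0776  0.1367  1.504  -0.0083  1.4989 -0.9628]
INC [ 0.0819  0.0072 -0.4462] yaw -0.006167325421590519 rows 7.25880467986443 0.03302445958325961
```

carry_out:
  increments:
    - {"linear":[0.01,0,-0.05],"yaw":0}
    - {"linear":[0.02,0,-0.105],"yaw":0}
    - {"linear":[0.03,0,-0.16],"yaw":0}
    - {"linear":[0.04,0,-0.215],"yaw":0}
    - {"linear":[0.048,0,-0.26],"yaw":0}

```text
t: 4.68
tool_pos: [0.502, -0.1559, 0.2159]
orientation: [-1.538, 0.413, -0.419]
force: [1.2, -0.1, -2.4]
opening: 0.0217
```

Run:
```python
from h import *
import cv2,pickle
p=robot.camera_params('wrist'); pickle.dump(p,open('w4.pkl','wb'))
cv2.imwrite('pics/w4.png',robot.read_camera('wrist'))
inc((.4385,-.332,.15),60)
print(proj('wrist',np.array([.4385,-.332,.004]),p))
```

```text
t 4.72 pos [ 0.5005 -0.1603  0.2159] head 59.5 F [-0.24   -4.3086 -1.2155] open 0.02148047865374513 q [-0.4006 -0.0708  1.713  -0.01    1.4943 -1.4381]
INC [ 0.0333  0.0678 -0.1788] yaw -0.008985311492550276 rows 3.1048759981472007 0.0481140585171519
[173.5365 195.4283]
```

View pics/w4.png

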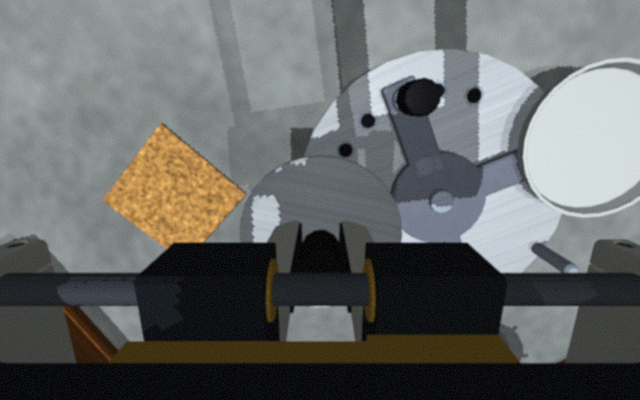

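Run:
```python
from h import *
import pickle
p=pickle.load(open('w4.pkl','rb'))
print([atz('wrist',*a,.004,p) for a in [(175,196),(104,200),(246,192),(162,124)]])
print('boss',atz('wrist',442,202,.072,p),'pl',atz('wrist',421,97,.104,p),'tray',atz('wrist',603,138,.08,p),'stud',atz('wrist',570,268,.099,p))
```

```text
[array([ 0.44  , -0.3309,  0.004 ]), array([ 0.3991, -0.4113,  0.004 ]), array([ 0.4805, -0.2512,  0.004 ]), array([ 0.3617, -0.2902,  0.004 ])]
boss [ 0.583  -0.0598  0.072 ] pl [ 0.4753 -0.0429  0.104 ] tray [0.5978 0.095  0.08  ] stud [0.6957 0.0152 0.099 ]
```

carry_out:
  increments:
    - {"linear":[0.01,0,-0.05],"yaw":0}
    - {"linear":[0.022,0,-0.1],"yaw":0}
    - {"linear":[0.033,0.01,-0.15],"yaw":0}
    - {"linear":[0.033,0.05,-0.179],"yaw":0}
    - {"linear":[0.033,0.08,-0.179],"yaw":0}

```text
t: 5.35
tool_pos: [0.4365, -0.3337, 0.1362]
orientation: [-1.54, 0.419, -0.422]
force: [-0.3, 0.3, -0.6]
opening: 0.0214
```

Run:
```python
from h import *
inc((.4385,-.332,.04),60)
```

```text
t 5.35 pos [ 0.4365 -0.3337  0.1362] head 59.3 F [-0.2578  0.3038 -0.562 ] open 0.021422698799802378 q [-0.7405  0.0494  1.7419 -0.0084  1.3434 -1.7738]
INC [0.0004 0.0961 0.0034] yaw -0.012087291275763863 rows 1.5390287480529832 0.06472437157444579
```

carry_out:
  increments:
    - {"linear":[0.001,0.03,0.003],"yaw":0}
    - {"linear":[0.001,0.07,0.003],"yaw":0}
    - {"linear":[0.001,0.095,0.003],"yaw":0}
    - {"linear":[0.001,0.105,0.003],"yaw":0}
    - {"linear":[0.001,0.107,0.003],"yaw":0}

```text
t: 5.98
tool_pos: [0.4387, -0.3325, 0.0289]
orientation: [-1.54, 0.419, -0.422]
force: [-0.7, 0.0, -0.8]
opening: 0.0214
```

carry_out:
  increments:
    - {"linear":[0,0.002,0],"yaw":0}
    - {"linear":[0,0.003,0],"yaw":0}

```text
t: 6.22
tool_pos: [0.4394, -0.3331, 0.027]
orientation: [-1.541, 0.418, -0.423]
force: [-0.1, -0.1, -1.4]
opening: 0.0216
```

carry_out:
  increments:
    - {"linear":[0,0.001,0],"yaw":0}
    - {"linear":[0,0.0015,0],"yaw":0}
    - {"linear":[0,0.0015,0],"yaw":0}

```text
t: 6.6
tool_pos: [0.4398, -0.3335, 0.0261]
orientation: [-1.541, 0.417, -0.424]
force: [0.2, -0.3, 0.5]
opening: 0.0217
```

carry_out:
  increments:
    - {"linear":[0,0,0],"yaw":0}
    - {"linear":[0,0,0],"yaw":0}
    - {"linear":[0,0,0],"yaw":0}
    - {"linear":[0,0,0],"yaw":0}
  gripper: 1

```text
t: 7.1
tool_pos: [0.4397, -0.3335, 0.026]
orientation: [-1.541, 0.417, -0.424]
force: [0.2, -0.2, -0.1]
opening: 0.0567
```

carry_out:
  increments:
    - {"linear":[0,-0.03,0],"yaw":0}
    - {"linear":[0,-0.09,0],"yaw":0}
    - {"linear":[0,-0.15,0],"yaw":0}
    - {"linear":[0,-0.18,0],"yaw":0}

```text
t: 7.6
tool_pos: [0.4407, -0.3323, 0.2105]
orientation: [-1.544, 0.413, -0.428]
force: [0.6, -0.4, -1.0]
opening: 0.0918
```

Run:
```python
from h import *
import cv2,pickle
p=robot.camera_params('wrist'); pickle.dump(p,open('w5.pkl','wb'))
cv2.imwrite('pics/w5.png',robot.read_camera('wrist'))
inc((.475,-.044,.2),60)
print(proj('wrist',np.array([.475,-.044,.12]),p))
```

```text
t 7.65 pos [ 0.4417 -0.3332  0.2139] head 59.3 F [ 1.7835 -0.2848  2.8343] open 0.09276649532222606 q [-0.7333 -0.007   1.6547 -0.0084  1.4756 -1.7679]
INC [-0.1191  0.0088  0.2658] yaw -0.01201908067954007 rows 4.662618961311066 0.06435912117428744
[686.3717  41.3664]
```

View pics/w5.png

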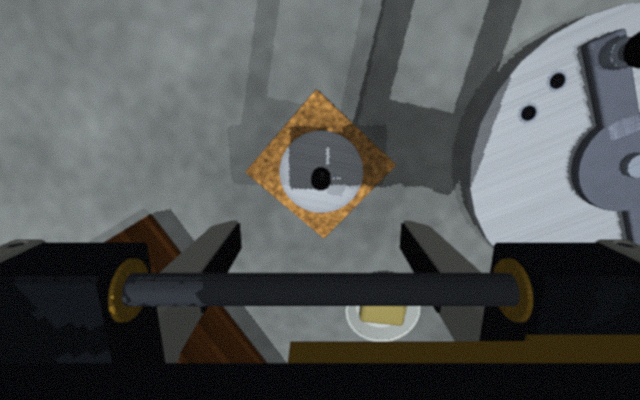

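carry_out:
  increments:
    - {"linear":[-0.024,0.002,0.053],"yaw":0}
    - {"linear":[-0.048,0.005,0.107],"yaw":0}
    - {"linear":[-0.072,0.007,0.16],"yaw":0}
    - {"linear":[-0.096,0.009,0.214],"yaw":0}
    - {"linear":[-0.119,0.009,0.266],"yaw":0}

```text
t: 8.28
tool_pos: [0.4748, -0.042, 0.1992]
orientation: [-1.545, 0.411, -0.43]
force: [1.0, 0.4, -0.9]
opening: 0.0926
```

Run:
```python
from h import *
import cv2,pickle
p=robot.camera_params('wrist'); pickle.dump(p,open('w6.pkl','wb'))
cv2.imwrite('pics/w6.png',robot.read_camera('wrist'))
inc((.475,-.044,.2),60)
print(proj('wrist',np.array([.475,-.044,.12]),p))
```

```text
t 8.32 pos [ 0.4752 -0.0359  0.1991] head 59.5 F [-0.0027  5.5789 -0.1644] open 0.0927376170986061 q [-0.1731 -0.2051  1.8657 -0.0128  1.4708 -1.2103]
INC [ 0.004  -0.0008 -0.0071] yaw -0.008881112974549472 rows 0.13078876107248058 0.047556101945846856
[318.7378 200.5688]
```

View pics/w6.png

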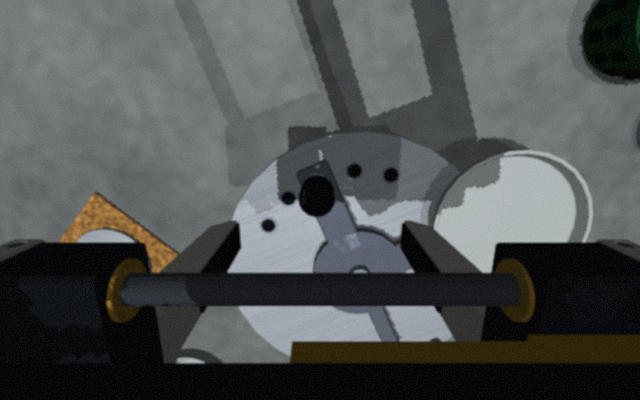

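Run:
```python
from h import *
import pickle
from scipy.optimize import least_squares
p=pickle.load(open('w6.pkl','rb'))
H=np.array([atz('wrist',*a,.044,p)[:2] for a in [(268,225),(288,198),(354,171),(391,175)]])
k=atz('wrist',317,196,.12,p); print(H,k)
a=np.radians([40,20,-20,-40])
def f(x):
    return (x[:2]-.11*np.c_[np.cos(x[2]+a),np.sin(x[2]+a)]-H).ravel()
r=least_squares(f,[.58,-.06,-.1]); print(r.x,np.degrees(r.x[2]),r.fun)
b=k[:2]-r.x[:2]; print(np.hypot(*b),np.degrees(np.arctan2(-b[1],-b[0])))
inc((k[0],k[1],.095),60)
```

```text
[[ 0.4909 -0.119 ]
 [ 0.4759 -0.0839]
 [ 0.4859 -0.0096]
 [ 0.509   0.0213]] [ 0.471  -0.0432  0.12  ]
[ 0.5835 -0.0598 -0.129 ] -7.391210180909891 [-0.0001 -0.0001  0.0002 -0.     -0.0001  0.0003  0.     -0.0002]
0.1136646752900006 -8.399153806945762
t 8.32 pos [ 0.4752 -0.0359  0.1991] head 59.5 F [-0.0027  5.5789 -0.1644] open 0.0927376170986061 q [-0.1731 -0.2051  1.8657 -0.0128  1.4708 -1.2103]
INC [-0.0013  0.1041 -0.0076] yaw -0.008881112974549472 rows 1.670567375506421 0.047556101945846856
```

Run:
```python
from h import *
inc((.4744,-.0456,.094),60)
```

```text
t 8.32 pos [ 0.4752 -0.0359  0.1991] head 59.5 F [-0.0027  5.5789 -0.1644] open 0.0927376170986061 q [-0.1731 -0.2051  1.8657 -0.0128  1.4708 -1.2103]
INC [ 0.0028  0.1052 -0.0079] yaw -0.008881112974549472 rows 1.688297246492486 0.047556101945846856
```

carry_out:
  increments:
    - {"linear":[0.004,0.03,-0.008],"yaw":-0.009}
    - {"linear":[0.004,0.07,-0.008],"yaw":-0.009}
    - {"linear":[0.004,0.095,-0.008],"yaw":-0.009}
    - {"linear":[0.004,0.105,-0.008],"yaw":-0.009}
    - {"linear":[0.004,0.105,-0.008],"yaw":-0.009}

```text
t: 8.95
tool_pos: [0.475, -0.0463, 0.0938]
orientation: [-1.543, 0.403, -0.419]
force: [-0.3, 0.4, 0.2]
opening: 0.0931
```

Run:
```python
from h import *
inc((.4744,-.0456,.094),60)
```

```text
t 8.95 pos [ 0.475  -0.0463  0.0938] head 60.0 F [-0.3197  0.3919  0.1667] open 0.09313257921537393 q [-0.195  -0.1063  1.9761 -0.0131  1.2625 -1.2385]
INC [-0.0009 -0.0002  0.0003] yaw 9.509820607616498e-05 rows 0.015749510760667773 0.0005092267147130481
```

Good; close on the plunger knob with a firm grip.

carry_out:
  increments:
    - {"linear":[0,0,0],"yaw":0}
    - {"linear":[0,0,0],"yaw":0}
    - {"linear":[0,0,0],"yaw":0}
    - {"linear":[0,0,0],"yaw":0}
    - {"linear":[0,0,0],"yaw":0}
  gripper: 0
  newtons: 45

```text
t: 9.57
tool_pos: [0.4751, -0.0464, 0.0939]
orientation: [-1.543, 0.403, -0.419]
force: [-0.1, 0.3, 0.2]
opening: 0.0471
```

carry_out:
  increments:
    - {"linear":[0,0,0],"yaw":0}
    - {"linear":[0,0,0],"yaw":0}
    - {"linear":[0,0,0],"yaw":0}

```text
t: 9.95
tool_pos: [0.4749, -0.0463, 0.0939]
orientation: [-1.543, 0.403, -0.419]
force: [-1.6, 0.4, 1.4]
opening: 0.0293
```

carry_out:
  increments:
    - {"linear":[0,-0.005,0],"yaw":0}
    - {"linear":[0,-0.01,0],"yaw":0}
    - {"linear":[0,-0.0135,0],"yaw":0}
    - {"linear":[0,-0.0135,0],"yaw":0}

```text
t: 10.45
tool_pos: [0.4747, -0.0462, 0.1074]
orientation: [-1.543, 0.403, -0.419]
force: [3.2, -0.9, -8.6]
opening: 0.0296
```

Run:
```python
from h import *
p,R,s=pose(); print(p,s['force'],s['opening'])
c=np.array([.5835,-.0598]); r=.11
b=p[:2]-c; print(np.hypot(*b), np.degrees(np.arctan2(-b[1],-b[0])))
a0=-7.39
for d in (8,16,24,32,40):
    a=np.radians(a0+d); X=np.r_[c-r*np.array([np.cos(a),np.sin(a)]),p[2]]
    print(d,R.T@(X-p),-np.radians(d))
```

```text
[ 0.4747 -0.0462  0.1074] [ 3.176  -0.8963 -8.5675] 0.029578627922747753
0.10960055188570822 -7.1422555051761245
8 [ 0.0063  0.0002 -0.0134] -0.13962634015954636
16 [ 0.015   0.0004 -0.0261] -0.2792526803190927
24 [ 0.0254  0.0007 -0.0374] -0.4188790204786391
32 [ 0.0373  0.0009 -0.0471] -0.5585053606381855
40 [ 0.0504  0.0011 -0.0551] -0.6981317007977318
```

carry_out:
  increments:
    - {"linear":[0.0063,0,-0.0134],"yaw":-0.14}
    - {"linear":[0.015,0,-0.0261],"yaw":-0.279}
    - {"linear":[0.0254,0.0005,-0.0374],"yaw":-0.419}
    - {"linear":[0.0373,0.0005,-0.0471],"yaw":-0.559}
    - {"linear":[0.0504,0.001,-0.0551],"yaw":-0.698}

```text
t: 11.08
tool_pos: [0.491, -0.119, 0.1072]
orientation: [-1.579, -0.145, 0.136]
force: [5.3, 2.4, -8.0]
opening: 0.0294
```

Run:
```python
from h import *
import cv2
for n in('scene','top'): cv2.imwrite(f'pics/{n}7.png',robot.read_camera(n))
for n,b in(('scene',(140,300,210,370)),('top',(120,270,240,440))):
    a=cv2.imread(f'pics/{n}7.png')[b[0]:b[1],b[2]:b[3]]; cv2.imwrite(f'pics/{n}7z.png',cv2.resize(a,None,fx=3.5,fy=3.5,interpolation=2))
c=np.array([.5835,-.0598]);p,R,s=pose();b=p[:2]-c; print(np.hypot(*b), np.degrees(np.arctan2(-b[1],-b[0])))
a=np.radians(32.61);X=c-.11*np.array([np.cos(a),np.sin(a)]); inc((*X,.1074),100)
```

```text
0.10978135368977789 33.01195438039125
t 11.18 pos [ 0.4914 -0.1196  0.1073] head 100.1 F [ 3.6133  1.8189 -7.215 ] open 0.029157074945792474 q [-0.3327 -0.0437  1.8906 -0.0105  1.2839 -2.0777]
INC [-0.0005 -0.0001  0.0006] yaw 0.0025559065863949796 rows 0.012880074728004284 0.013686229928048754
```

View pics/top7z.png

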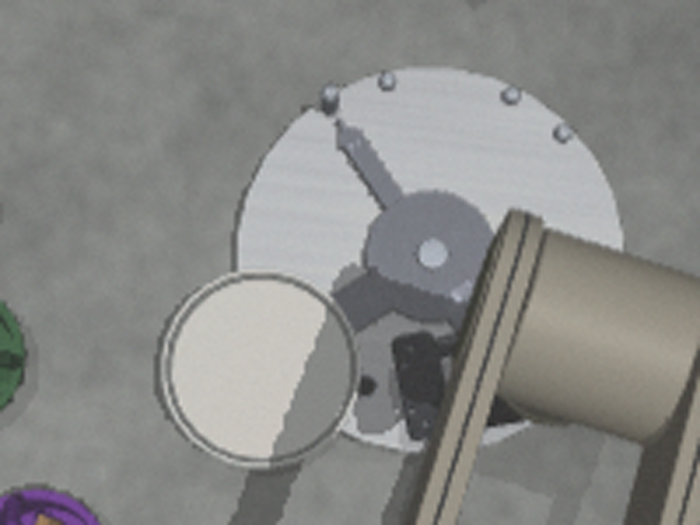

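View pics/scene7z.png

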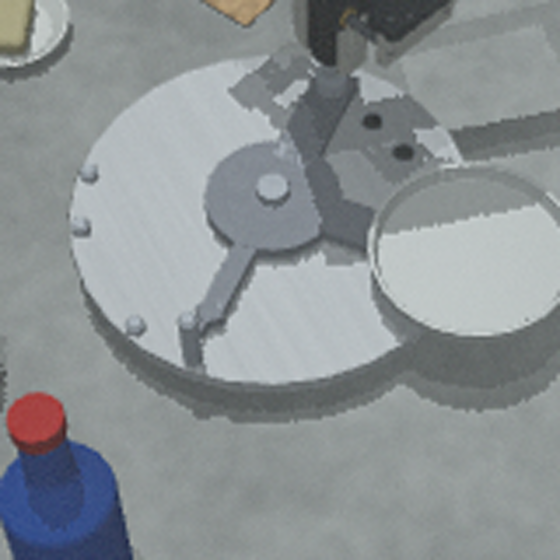

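carry_out:
  increments:
    - {"linear":[0,0,0],"yaw":0}
    - {"linear":[0,0,0],"yaw":0}
    - {"linear":[0,0,0],"yaw":0}
    - {"linear":[0,0,0],"yaw":0}
    - {"linear":[0,0,0],"yaw":0}
  gripper: 1

```text
t: 11.8
tool_pos: [0.4915, -0.1195, 0.1075]
orientation: [-1.58, -0.144, 0.135]
force: [-1.3, -0.2, -0.2]
opening: 0.0749
```

carry_out:
  increments:
    - {"linear":[0,-0.02,0],"yaw":0}
    - {"linear":[0,-0.06,0],"yaw":0}
    - {"linear":[0,-0.1,0],"yaw":0}
    - {"linear":[0,-0.1,0],"yaw":0}

```text
t: 12.3
tool_pos: [0.493, -0.1189, 0.2117]
orientation: [-1.583, -0.149, 0.13]
force: [0.5, 0.0, -0.5]
opening: 0.0929
```

Run:
```python
from h import *
import cv2,pickle
p=robot.camera_params('wrist'); pickle.dump(p,open('w8.pkl','wb'))
cv2.imwrite('pics/w8.png',robot.read_camera('wrist'))
cv2.imwrite('pics/scene8.png',robot.read_camera('scene'))
print(proj('wrist',np.array([.4908,-.119,.12]),p),proj('wrist',np.array([.4908,-.119,.13]),p))
inc((.507,.291,.24),-6)
```

```text
[321.9355 192.4987] [321.7876 195.844 ]
t 12.4 pos [ 0.4909 -0.1183  0.2076] head 100.1 F [-0.9278  0.3083  0.9193] open 0.0930304032394106 q [-0.3305 -0.1307  1.7841 -0.0102  1.4763 -2.0775]
INC [ 0.0881 -0.0378  0.3995] yaw -1.2889902460425626 rows 6.573729073032804 6.902215040352187
```

View pics/w8.png

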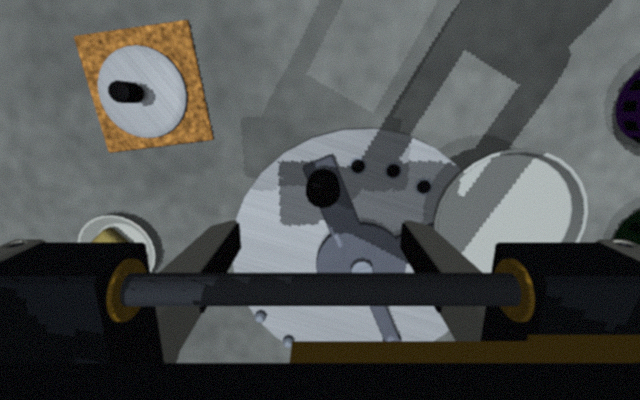

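View pics/scene8.png

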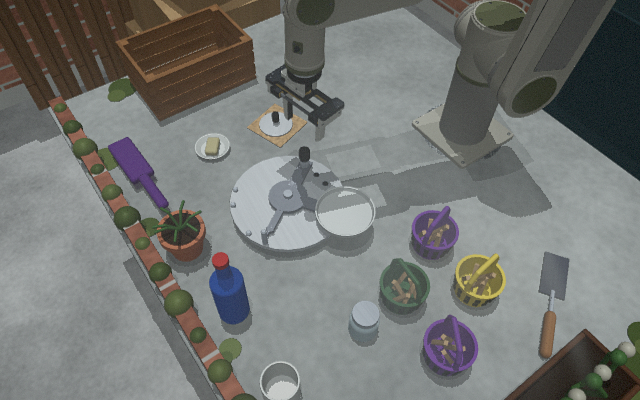

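carry_out:
  increments:
    - {"linear":[0.009,-0.02,0.04],"yaw":0.18}
    - {"linear":[0.018,-0.035,0.08],"yaw":0.36}
    - {"linear":[0.027,-0.038,0.125],"yaw":0.54}
    - {"linear":[0.036,-0.038,0.165],"yaw":0.72}
    - {"linear":[0.045,-0.038,0.205],"yaw":0.9}

```text
t: 13.02
tool_pos: [0.4978, 0.0932, 0.2408]
orientation: [-1.506, 0.563, -0.579]
force: [0.4, 0.3, 0.7]
opening: 0.0929
```

Run:
```python
from h import *
inc((.507,.291,.24),-6)
```

```text
t 13.03 pos [0.4978 0.0932 0.2408] head 48.2 F [0.4474 0.269  0.7054] open 0.09293674377098958 q [ 0.0943 -0.133   1.7257 -0.0142  1.5451 -0.7474]
INC [-0.1248 -0.0018  0.1536] yaw 0.9466984813875796 rows 3.167523192554795 5.069329668687161
```

carry_out:
  increments:
    - {"linear":[-0.025,0,0.031],"yaw":0.18}
    - {"linear":[-0.05,0,0.062],"yaw":0.36}
    - {"linear":[-0.075,0,0.093],"yaw":0.54}
    - {"linear":[-0.1,0,0.124],"yaw":0.72}
    - {"linear":[-0.125,0,0.154],"yaw":0.9}

```text
t: 13.65
tool_pos: [0.5062, 0.2923, 0.2358]
orientation: [-1.188, 1.247, -1.269]
force: [1.0, -0.6, 0.2]
opening: 0.0931
```

Run:
```python
from h import *
import cv2,pickle
p=robot.camera_params('wrist'); pickle.dump(p,open('w9.pkl','wb'))
cv2.imwrite('pics/w9.png',robot.read_camera('wrist'))
im=robot.read_camera('scene'); cv2.imwrite('pics/scene9z.png',cv2.resize(im[140:300,210:430],None,fx=3.5,fy=3.5,interpolation=2))
inc((.507,.291,.24),-6)
print(proj('wrist',np.array([.507,.291,.131]),p))
```

```text
t 13.75 pos [0.5056 0.2941 0.2355] head -3.5 F [-0.4853 -0.5321 -0.7957] open 0.09319481008273746 q [ 0.4478  0.092   1.5134 -0.0135  1.541   0.5085]
INC [ 0.0031 -0.0044  0.0016] yaw 0.044438820997558214 rows 0.09005652074512754 0.2379585878221896
[320.8121 192.2838]
```

View pics/w9.png

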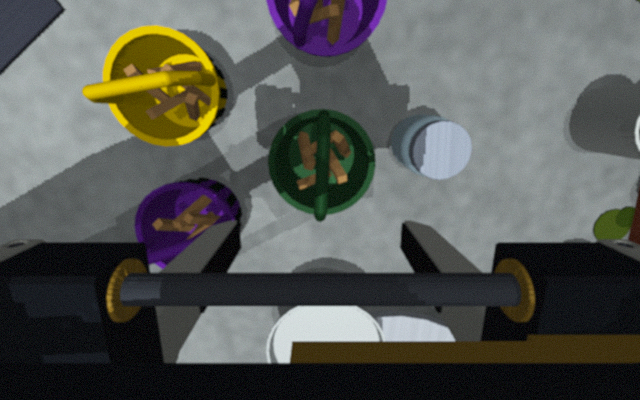

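View pics/scene9z.png

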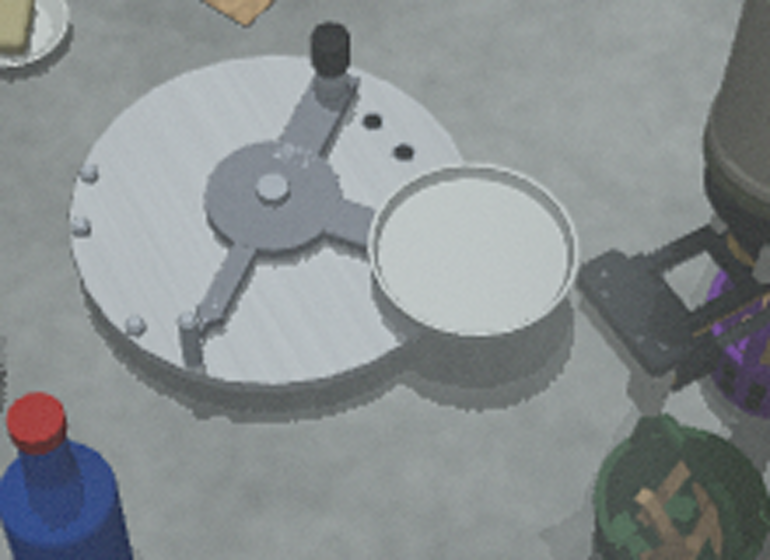

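Run:
```python
from h import *
for X in [(.4744,-.0456,.12),(.4908,-.1191,.12),(.4908,-.1191,.13),(.4908,-.1191,.088)]: print(proj('scene',np.array(X)))
print(210+430/3.7,140+90/3.7, 210+331/3.5,140+33/3.5)
import pickle
p=pickle.load(open('w9.pkl','rb'))
for a in [(323,113),(320,214),(321,164)]: print(atz('wrist',*a,.131,p))
```

```text
[325.252  164.6173]
[303.2791 149.4708]
[303.248  146.8723]
[303.376  157.5788]
326.2162162162162 164.32432432432432 304.57142857142856 149.42857142857142
[0.5131 0.3586 0.131 ]
[0.505  0.2708 0.131 ]
[0.5087 0.3162 0.131 ]
```

Run:
```python
from h import *
import pickle,cv2
p=pickle.load(open('w9.pkl','rb'))
im=cv2.imread('pics/w9.png')
cv2.imwrite('pics/w9z.png',cv2.resize(im[90:240,230:430],None,fx=4,fy=4,interpolation=2))
for z in (.071,): print(atz('wrist',322,162,z,p),atz('wrist',268,162,z,p),atz('wrist',376,160,z,p),atz('wrist',322,110,z,p),atz('wrist',322,215,z,p))
# circle prediction
```

```text
[0.5096 0.3071 0.071 ] [0.4527 0.3107 0.071 ] [0.5666 0.3056 0.071 ] [0.5129 0.3601 0.071 ] [0.5059 0.2478 0.071 ]
```

View pics/w9z.png

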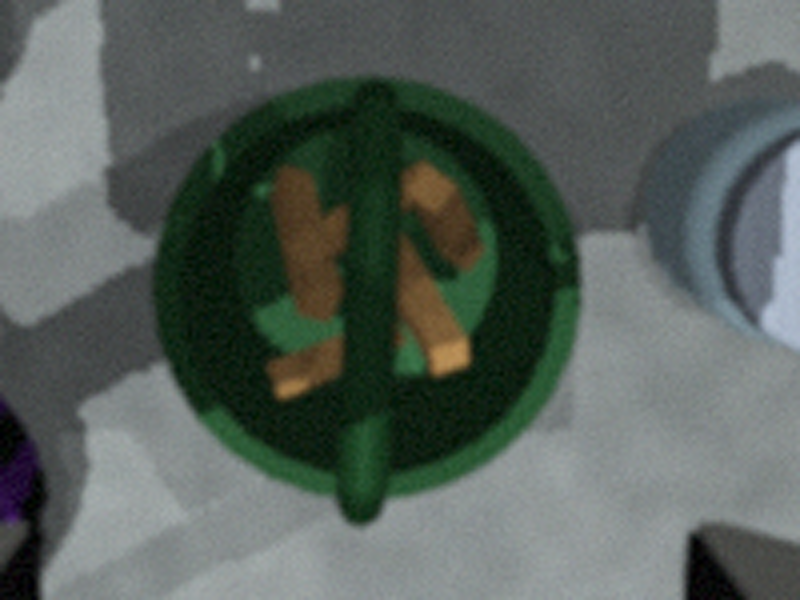

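Run:
```python
from h import *
import pickle,cv2
p=pickle.load(open('w9.pkl','rb'))
print(atz('top',180+138/3,120+304/3,.071))
for y in (.295,.300,.305):
  for n,Y,z in (('bar-',y-.032,.131),('bar+',y+.032,.131),('rim-',y-.057,.071),('rim+',y+.057,.071)):
    print(y,n,proj('wrist',np.array([.509,Y,z]),p), (proj('top',np.array([.509,Y,z]))-[180,120])*3)
```

```text
[0.5069 0.2987 0.071 ]
0.295 bar- [324.9489 221.7966] [166.5151 296.6271]
0.295 bar+ [320.5061 151.5266] [ 90.1794 297.0005]
0.295 rim- [325.284  223.1108] [207.2768 301.2419]
0.295 rim+ [318.6946 118.4998] [ 77.3884 301.8725]
0.3 bar- [324.6216 216.6188] [160.5481 296.6563]
0.3 bar+ [320.1345 145.6479] [ 84.2194 297.0297]
0.3 rim- [325.0197 218.9136] [201.5745 301.2696]
0.3 rim+ [318.3761 113.4429] [ 71.6975 301.9001]
0.305 bar- [324.291  211.3908] [154.5817 296.6855]
0.305 bar+ [319.759  139.7085] [ 78.26   297.0589]
0.305 rim- [324.7532 214.6834] [195.8727 301.2973]
0.305 rim+ [318.0548 108.3425] [ 66.007  301.9278]
```

Run:
```python
from h import *
inc((.509,.303,.114),-5.3)
```

```text
t 13.75 pos [0.5056 0.2941 0.2355] head -3.5 F [-0.4853 -0.5321 -0.7957] open 0.09319481008273746 q [ 0.4478  0.092   1.5134 -0.0135  1.541   0.5085]
INC [-0.0108  0.1214  0.0026] yaw 0.03222151623359786 rows 1.9504494203490603 0.17253802707452578
```

carry_out:
  increments:
    - {"linear":[-0.006,0.02,0.003],"yaw":0.03}
    - {"linear":[-0.011,0.05,0.003],"yaw":0.03}
    - {"linear":[-0.011,0.07,0.003],"yaw":0.03}
    - {"linear":[-0.011,0.07,0.003],"yaw":0.03}

```text
t: 14.25
tool_pos: [0.5078, 0.3025, 0.1625]
orientation: [-1.18, 1.269, -1.287]
force: [0.4, -0.3, -0.2]
opening: 0.0932
```

Run:
```python
from h import *
import cv2
p=robot.camera_params('wrist')
cv2.imwrite('pics/w10.png',robot.read_camera('wrist'))
inc((.509,.303,.114),-5.3)
for y in (-.032,0,.032): print(proj('wrist',np.array([.509,.303+y,.131]),p))
```

```text
t 14.3 pos [0.5088 0.303  0.1645] head -5.2 F [-0.5309 -0.2335  0.2725] open 0.09306990025033131 q [ 0.4591  0.1538  1.577  -0.0137  1.418   0.5513]
INC [-0.0007  0.0505  0.0001] yaw 0.0025001970725506708 rows 0.8076257971751151 0.013387919645618423
[326.1546 264.103 ]
[322.0368 220.1218]
[317.5501 172.2019]
```

View pics/w10.png

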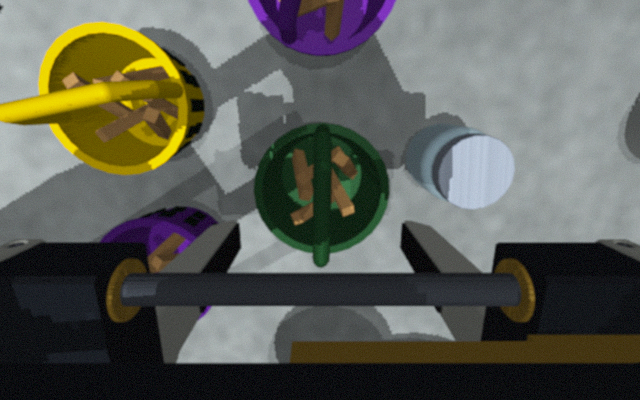

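carry_out:
  increments:
    - {"linear":[0,0.02,0],"yaw":0}
    - {"linear":[0,0.04,0],"yaw":0}
    - {"linear":[0,0.05,0],"yaw":0}
    - {"linear":[0,0.05,0],"yaw":0}

```text
t: 14.8
tool_pos: [0.5079, 0.3018, 0.1129]
orientation: [-1.179, 1.269, -1.287]
force: [-0.1, 0.0, 0.9]
opening: 0.0929
```

carry_out:
  increments:
    - {"linear":[0,0,0],"yaw":0}
    - {"linear":[0,0,0],"yaw":0}
    - {"linear":[0,0,0],"yaw":0}
    - {"linear":[0,0,0],"yaw":0}
    - {"linear":[0,0,0],"yaw":0}
  gripper: 0
  newtons: 35

```text
t: 15.42
tool_pos: [0.508, 0.3018, 0.113]
orientation: [-1.179, 1.269, -1.287]
force: [0.1, 0.9, -0.0]
opening: 0.0478
```

carry_out:
  increments:
    - {"linear":[0,0,0],"yaw":0}
    - {"linear":[0,0,0],"yaw":0}
    - {"linear":[0,0,0],"yaw":0}
    - {"linear":[0,0,0],"yaw":0}
    - {"linear":[0,0,0],"yaw":0}

```text
t: 16.05
tool_pos: [0.508, 0.3019, 0.1131]
orientation: [-1.179, 1.269, -1.287]
force: [0.4, 1.0, -0.8]
opening: 0.0112
```

carry_out:
  increments:
    - {"linear":[0,-0.01,0],"yaw":0}
    - {"linear":[0,-0.03,0],"yaw":0}
    - {"linear":[0,-0.06,0],"yaw":0}
    - {"linear":[0,-0.09,0],"yaw":0}
    - {"linear":[0,-0.12,0],"yaw":0}

```text
t: 16.68
tool_pos: [0.5085, 0.304, 0.2358]
orientation: [-1.177, 1.268, -1.287]
force: [0.4, 0.2, -2.0]
opening: 0.0109
```

carry_out:
  increments:
    - {"linear":[0,-0.01,0],"yaw":0}
    - {"linear":[0,-0.01,0],"yaw":0}

```text
t: 16.92
tool_pos: [0.5091, 0.3044, 0.2473]
orientation: [-1.175, 1.267, -1.287]
force: [0.6, 1.0, -2.6]
opening: 0.011
```

Run:
```python
from h import *
import cv2
cv2.imwrite('pics/w11.png',robot.read_camera('wrist'))
im=robot.read_camera('scene');cv2.imwrite('pics/s11.png',im)
inc((.5,.0708,.24),-5.3)
```

```text
t 17.02 pos [0.508  0.3039 0.2446] head -5.1 F [ 1.2769  0.2528 -2.8376] open 0.011175326027047704 q [ 0.461   0.1122  1.4753 -0.0136  1.5636  0.551 ]
INC [0.2327 0.0085 0.013 ] yaw 0.002650738367552297 rows 3.7322053982008847 0.014194030005060204
```

View pics/s11.png

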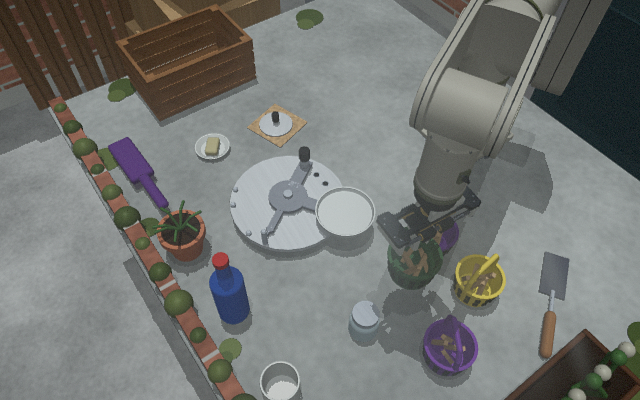

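View pics/w11.png

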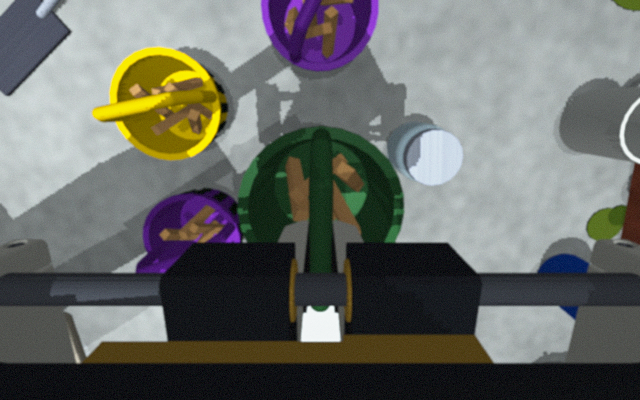

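carry_out:
  increments:
    - {"linear":[0.01,0,0],"yaw":0}
    - {"linear":[0.03,0,0.002],"yaw":0}
    - {"linear":[0.055,0,0.004],"yaw":0}
    - {"linear":[0.085,0,0.006],"yaw":0}
    - {"linear":[0.115,0,0.007],"yaw":0}

```text
t: 17.65
tool_pos: [0.5043, 0.1864, 0.246]
orientation: [-1.179, 1.269, -1.287]
force: [0.7, 0.6, -1.9]
opening: 0.0109
```

carry_out:
  increments:
    - {"linear":[0.03,0,0.002],"yaw":0}
    - {"linear":[0.06,0,0.004],"yaw":0}
    - {"linear":[0.085,0,0.005],"yaw":0}
    - {"linear":[0.105,0,0.006],"yaw":0}
    - {"linear":[0.115,0,0.006],"yaw":0}

```text
t: 18.27
tool_pos: [0.4993, 0.0694, 0.2477]
orientation: [-1.179, 1.271, -1.289]
force: [-0.5, 0.6, -2.5]
opening: 0.0107
```

Run:
```python
from h import *
import cv2
p=robot.camera_params('wrist')
cv2.imwrite('pics/w12.png',robot.read_camera('wrist'))
im=robot.read_camera('top');cv2.imwrite('pics/t12.png',im)
inc((.5,.0708,.19),-5.3)
```

```text
t 18.38 pos [0.4995 0.07   0.2479] head -5.3 F [-0.48   -0.1798 -2.5628] open 0.010877802441756694 q [ 0.0502 -0.1327  1.7127 -0.0171  1.5658  0.1426]
INC [-0.0018  0.0578  0.0005] yaw 0.0001925783254387676 rows 0.9257979816763453 0.0010312079694708637
```

View pics/w12.png

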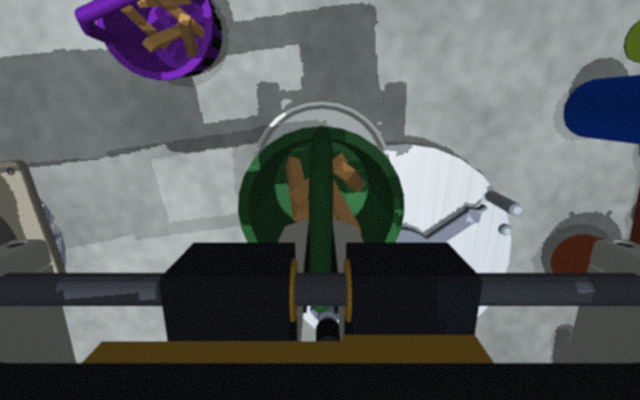

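View pics/t12.png

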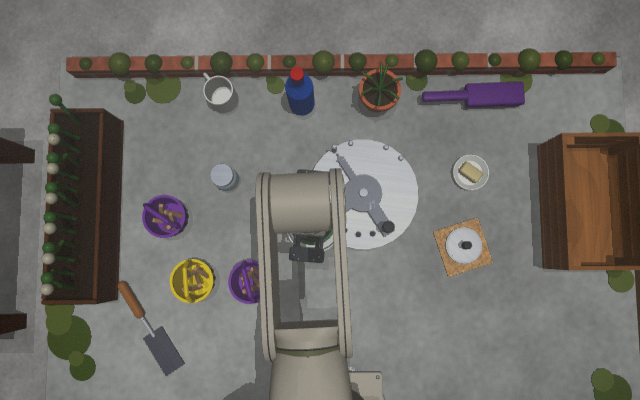

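Run:
```python
from h import *
import pickle
print(atz('top',313.6,225.7,.08)); p=pickle.load(open('w8.pkl','rb'))
pc=robot.camera_params('wrist')
for d in (0,.01):
  th=np.radians(np.arange(0,360,5)); P=np.array([proj('wrist',np.array([.5+.075*np.cos(t),.0708+d+.075*np.sin(t),.08]),pc) for t in th]); print(P.min(0),P.max(0))
```

```text
[0.4938 0.0684 0.08  ]
[251.0982 101.6941] [390.5124 238.2596]
[249.6689  91.3588] [390.228  230.1753]
```

carry_out:
  increments:
    - {"linear":[-0.001,0.01,0],"yaw":0}
    - {"linear":[-0.002,0.03,0],"yaw":0}
    - {"linear":[-0.002,0.048,0],"yaw":0}
    - {"linear":[-0.002,0.058,0],"yaw":0}
    - {"linear":[-0.002,0.06,0],"yaw":0}

```text
t: 19.0
tool_pos: [0.4988, 0.0711, 0.1864]
orientation: [-1.181, 1.272, -1.288]
force: [-0.9, -0.5, -2.6]
opening: 0.0108
```

carry_out:
  increments:
    - {"linear":[0,0.001,0],"yaw":0}
    - {"linear":[0,0.002,0],"yaw":0}
    - {"linear":[0,0.003,0],"yaw":0}
    - {"linear":[0,0.003,0],"yaw":0}

```text
t: 19.5
tool_pos: [0.4989, 0.071, 0.1837]
orientation: [-1.18, 1.272, -1.288]
force: [0.7, -0.0, -2.3]
opening: 0.0109
```

carry_out:
  increments:
    - {"linear":[0,0.0005,0],"yaw":0}
    - {"linear":[0,0.001,0],"yaw":0}
    - {"linear":[0,0.0015,0],"yaw":0}
    - {"linear":[0,0.002,0],"yaw":0}
    - {"linear":[0,0.002,0],"yaw":0}

```text
t: 20.12
tool_pos: [0.4988, 0.071, 0.1816]
orientation: [-1.181, 1.272, -1.288]
force: [-0.3, -0.8, -2.1]
opening: 0.0105
```

carry_out:
  increments:
    - {"linear":[0,0.0005,0],"yaw":0}
    - {"linear":[0,0.001,0],"yaw":0}
    - {"linear":[0,0.001,0],"yaw":0}

```text
t: 20.5
tool_pos: [0.4991, 0.0709, 0.1809]
orientation: [-1.18, 1.271, -1.288]
force: [0.7, -1.3, 0.3]
opening: 0.0108
```

carry_out:
  increments:
    - {"linear":[0,0.0005,0],"yaw":0}
    - {"linear":[0,0.0005,0],"yaw":0}

```text
t: 20.75
tool_pos: [0.4994, 0.0708, 0.1809]
orientation: [-1.179, 1.271, -1.289]
force: [-1.3, -0.6, 2.3]
opening: 0.011
```

Seated (force turned to +2.3 N). Release and rise.

carry_out:
  increments:
    - {"linear":[0,0,0],"yaw":0}
    - {"linear":[0,0,0],"yaw":0}
    - {"linear":[0,0,0],"yaw":0}
    - {"linear":[0,0,0],"yaw":0}
    - {"linear":[0,0,0],"yaw":0}
  gripper: 1

```text
t: 21.38
tool_pos: [0.4994, 0.0708, 0.1808]
orientation: [-1.179, 1.271, -1.289]
force: [-0.3, -0.3, -0.6]
opening: 0.0565
```

carry_out:
  increments:
    - {"linear":[0,0,0],"yaw":0}
    - {"linear":[0,-0.015,0],"yaw":0}
    - {"linear":[0,-0.04,0],"yaw":0}
    - {"linear":[0,-0.08,0],"yaw":0}
    - {"linear":[0,-0.12,0],"yaw":0}

```text
t: 22.0
tool_pos: [0.4998, 0.073, 0.3031]
orientation: [-1.179, 1.27, -1.289]
force: [0.4, -1.0, 0.8]
opening: 0.0928
```

carry_out:
  increments:
    - {"linear":[-0.03,0,0],"yaw":0}
    - {"linear":[-0.08,-0.01,0],"yaw":0}
    - {"linear":[-0.13,-0.01,0],"yaw":0}
    - {"linear":[-0.18,-0.01,0],"yaw":0}
    - {"linear":[-0.23,-0.01,0],"yaw":0}

```text
t: 22.62
tool_pos: [0.5211, 0.3039, 0.3105]
orientation: [-1.177, 1.269, -1.289]
force: [1.3, -0.5, -0.5]
opening: 0.0928
```

carry_out:
  increments:
    - {"linear":[-0.03,0,0],"yaw":0}
    - {"linear":[-0.06,0,0],"yaw":0}
    - {"linear":[-0.06,0,0],"yaw":0}

```text
t: 23.0
tool_pos: [0.5262, 0.3655, 0.3099]
orientation: [-1.178, 1.268, -1.287]
force: [-0.1, 0.3, -0.4]
opening: 0.0934
```

Run:
```python
from h import *
import cv2
im=robot.read_camera('top');cv2.imwrite('pics/t13.png',im);cv2.imwrite('pics/t13z.png',cv2.resize(im[110:290,180:440],None,fx=3,fy=3,interpolation=2))
im=robot.read_camera('scene');cv2.imwrite('pics/s13z.png',cv2.resize(im[90:330,200:460],None,fx=2.5,fy=2.5,interpolation=2))
p,R,s=pose();print(p,s['t'],s['force'])
```

```text
[0.5267 0.3634 0.3101] 23.1 [-0.8377 -0.1243  0.2234]
```

View pics/t13z.png

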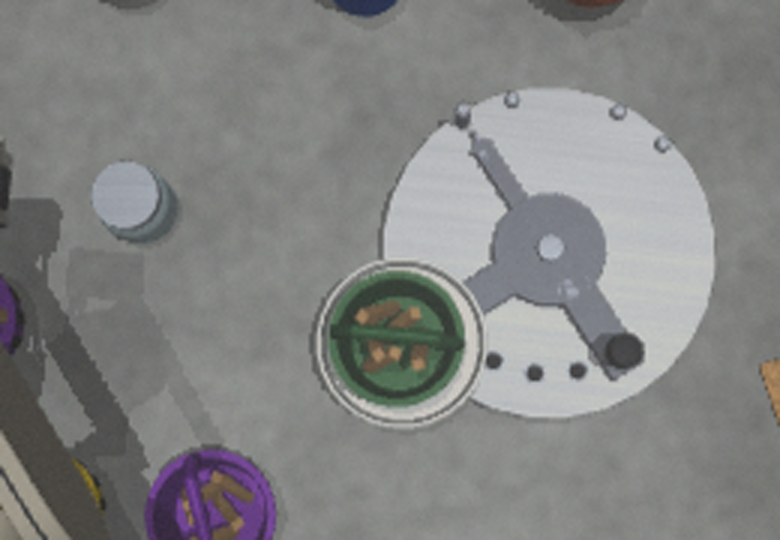

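View pics/s13z.png

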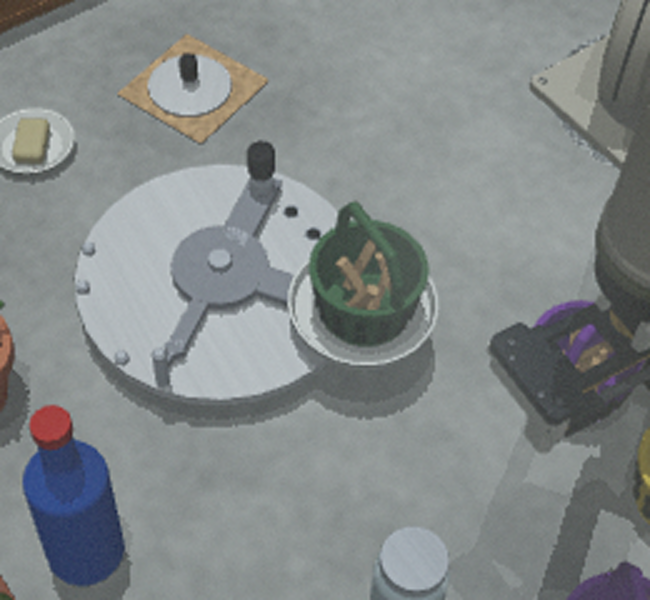

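View pics/t13.png

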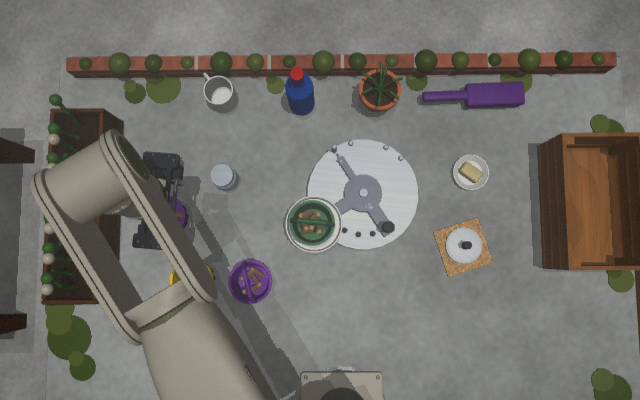

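The basket is upright in the tray with its rim centre at about (395,338) in the zoomed top view; the tray centre is near (398,343). The pointer is at the tall stud, the plunger is home, and the lid is on the mat. The jar and soap dish haven't moved. I'm handing the job in.

```bash
python3 -c "
from plant import robot
print(robot.close_job())"
```

```text
the job is handed in; nothing more can be done
None
```

All three steps were done in the order asked. The job was handed in at about 23 s of the 61 s allowed, with the robot clear of everything.

- **Lid:** it lies flat on the cork mat, within a few millimetres of its centre.
- **Arm:** I turned it 40° counter-clockwise, and the pointer stands at the tall stud. The plunger is fully home: its knob top appears in the scene picture where a 120 mm height predicts, to within about 1 pixel.
- **Basket:** the green basket stands upright in the tray, close to the centre. On setting down, the wrist force peaked at about 2 N in the readings.
- **Everything else:** the jar and soap dish look unmoved in the last pictures. The arm partly hid two of the look-alike baskets there; they looked unmoved in earlier views.

One check disagreed: the top and scene cameras differed by up to about 9 mm in y. I used the wrist camera, and the fit of the four visible holes left residuals under 0.5 mm.

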